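Refit the strainer plate of the lap's settling trap

ROBOT

A 6-joint arm with a two-finger parallel gripper is mounted at the origin on a cart in front of the work surface, level with it; the furniture and walls round the work are solid. World frame = base frame: x ahead of the robot, y to its left, z up, the work surface at z = 0. Lengths are in m, angles in rad, forces in N, time in s.
With the tool pointing down it reaches from about 0.3 to 0.875 m from the base axis. Payload 6.4 kg.
Tool frame: the origin (TCP) lies at the very end of the fingers, on their centre line; the grasp point (between the pads) lies 19 mm behind it; z points along the fingers, y is the line along which they close (so a half turn about z gives the same grasp; the last joint's range is limited). The gripper opens to 85 mm and grips with 20 to 120 N. Pads are 22 mm wide; open, the fingers measure 114 mm over their backs; the gripper's body (76 mm by 85 mm) begins 54 mm behind the grasp point. The pads swing forward as they close: fully open they stand 13 mm farther back than shut.
Start: joints at [1.065, 0.181, 1.607, -0, 1.354, -0.206], TCP at [0.17, 0.549, 0.231] pointing down, gripper open.
Joint ranges: [-2.99, 2.99], [-0.89, 2.07], [0.3, 2.58], [-1.14, 4.28], [0, 2.63], [-3.12, 3.12]. Speed limits (rad/s): [2.57, 2.57, 3.01, 3.14, 3.14, 3.14].

INTERFACE

Orientations are given as a unit quaternion [w, x, y, z].
In Python, from bench import ctrl, cam gives the robot as it stands (ctrl), with the cameras (cam).
- The arm moves only by the shell command python3 jog.py 'ROWS'. ROWS is a JSON list of rows, 1 to 10 of them, each of 7 numbers: dx, dy, dz in m, then a rotation vector rx, ry, rz in rad, then the opening from 0.0 (shut) to 1.0 (fully open); each row is the pose to reach, as a shift and turn from the pose commanded when the command began, along the tool's axes at that moment; what a row does not reach only later rows make up. A row lasts 1/8 s, in which the tool goes at most 0.0625 m and 0.188 rad, less where a joint would pass 70% of its speed; a pose out of reach is approached as far as the arm can. The fingers move at their own pace and stop on an object; the grip force is fixed at half the most. Time passes only in rows, so rows that do not move let the fingers close. It prints the time, the measured TCP pose, the force, the opening and the grip force at its end.
- ctrl.get_obs(): the state, without advancing time (a new reading comes with each control period).
- cam.camera(name): name is "side" or "top"; returns the picture (400x640x3 uint8, blue, green, red); there is no depth.
- cam.camera_params(name): a dict with "fovy" (degrees; the focal length in pixels is half the picture's height over the tangent of half this angle, whatever the lens; pixels are square), "cx", "cy" (the principal point, pixels), "view" (4x4, takes a point from world to camera coordinates). Camera axes: x right, y up, looking along -z (the intrinsics and any distortion apply to the point x, -y, -z); pixel columns grow to the right and rows downward; lengths in m; the calibration is good to about 2 mm. A picture is of the moment at which its call begins. camera_params takes no time and is no camera call.
- ctrl.hand_in(): hands the job in; it is judged then, once.
The state is a dict: "time_s": time; "q": joint angles; "dq": joint speeds; "joint_efforts": joint torques, N m; "eef_pos": TCP position; "eef_rot": TCP orientation; "wrist_force": force on the tool from outside, world axes, zero at the start; "torque": the same for the moment, N m; "opening": opening from 0.0 (shut) to 1.0 (fully open); "grasp_force": force on a finger pad.
Only numpy, scipy, OpenCV 4.12 (cv2) and the standard library are available. Lean on these libraries where they do the work, as an engineer would, in place of code of your own. Each camera call takes 0.05 s, during which the arm holds its last target. There are 200 camera calls.

TASK

Swing the catch of the open-topped grey settling trap clear of its mouth and take the slotted strainer plate off the sloping wooden rack by its grip bar. Holding the plate at a slant, tuck its plain edge under the trap's retaining lip, then lower the edge with the upturned flange all the way in under control (do not let it slam) so that the plate lies flat on its ledge. Finally swing the catch back square over the flange, and leave the tools and other things around where they lie.

Things in the scene. Friction and masses are not known exactly. Their poses are not given: they have to be found in the camera images.
- trap: Settling trap: grey steel box fixed to the bench, 162 x 116 x 59 mm. Origin on its underside, below the recess's middle; z up, x from lip side to catch side. Recess open from above, 134 mm long (x -67 to 67) and 96 wide (y -48 to 48), with an 8 mm wide ledge all round at z = 34 mm. Side walls and the far wall (x 67 to 85) rise to z = 59 mm. A drain stub sticks out 18 mm on the near side
- trap_lip (a point): Middle of the lower free edge of the trap's retaining lip: trap x = -51, y = 0, z = 46 mm. From here the lip reaches back to the near wall (x = -67), over the recess's full width; the gap below it is 12 mm high (down to the ledge) and 16 mm deep; the lip is 6 mm thick, its top at z = 52 mm
- catch (a joint): Angle of the flat turn catch about the upright axis at trap x = 78, y = 0. 0 = closed: its 30 mm wing (16 wide, z 60.5 to 66.5 mm) points to trap -x over the mouth, its knob to trap +x. Opens counter-clockwise seen from above, to 1.75 rad; near 1.5 it lies along the far wall (knob to +y), clear of the mouth. Starts at 0 to 0.4, stays where left (about 1 N at the knob)
- catch_knob (a point): Point to grip on the catch's upright round black knob: on its axis, 58 mm from the catch's pivot, trap z = 90 mm. The knob is 14 mm thick, 36 mm tall, its top at trap z = 102.5 mm
- plate: Slotted aluminium strainer plate 128 (x) x 90 (y) x 5 mm, about 0.3 kg, loose. Origin mid-underside, z out of its upper face, x from the plain edge (-64 mm) to the upturned flange (x 58 to 64, full width, up to z = 24 mm). Starts on the rack, sloping 35 degrees, plain edge down, nearest the robot. Home: origin at the trap's +-3 mm in x and y, 34 mm above it, axes parallel to the trap's
- plate_bar (a point): Middle of the plate's grip bar: plate x = 0, y = 0, z = 46 mm. The bar runs along plate y: 14 mm thick in x, 70 mm long, z = 36 to 56 mm, on two posts 54 mm apart
- plate_edge (a point): Middle of the plate's plain lower edge: plate x = -64, y = 0, z = 0 mm
- rack: Wooden draining rack fixed to the bench, 125 x 94 mm, about 100 mm high: a board that slopes 35 degrees, falling towards its -x side (the robot), with a low stop at the lower end that stands 10 mm out of the board. Origin under its middle
- spanner_b: Combination spanner, 24 x 156 x 6 mm, lying on the bench near its front edge; leave alone. Origin under its middle
- screwdriver_b: Screwdriver, 22 x 160 x 24 mm, lying behind the work; leave alone. Origin under its middle
- lap_b: Small lap disc, 90 mm across, 10 mm thick, lying behind the work; leave alone. Origin under its middle
- brush_b: Flat bristle brush, 26 x 157 x 10 mm, lying at the left front; leave alone. Origin under its middle

How it is judged:
On the way, in this order (a step that is already met when the one before it is completed fails the run):
1. the catch is swung clear of the mouth (beyond 1.15 rad) (value of joint catch above 1.15 rad), for 0.1 s.
2. the plate is lifted off the rack (distance of plate from where it was at the start of the episode above 0.05 m), for 0.1 s.
3. the plain edge is tucked under the lip while the plate is still slanted (over 5 degrees) (x of plate_edge in the frame of trap below -0.055 m and z of plate_edge in the frame of trap between 0.028 and 0.044 m and horizontal distance between plate and trap below 0.03 m and angle between plate's own z axis and vertical above 0.09 rad), for 0.1 s.
4. the plate lies flat on its ledge, plain edge under the lip (x of plate_edge in the frame of trap below -0.057 m and z of plate_edge in the frame of trap between 0.03 and 0.038 m and angle between plate's own z axis and vertical below 0.05 rad and horizontal distance between plate and trap below 0.012 m and angle between the x axis of plate and the x axis of trap, either way round below 0.1 rad), for 0.2 s.
At the end, for the whole second after the job is handed in: Plate at rest in the trap, level within 0.05 rad and square within 0.1 rad, within 4 mm of ledge height, origin within 12 mm of the trap's, plain edge 6 mm or more under the lip; catch within 0.3 rad of closed; spanner, screwdriver, lap disc and brush within 30 mm of where they lay (all of step 4 and value of joint catch below 0.3 rad and linear speed of plate below 0.02 m/s and distance of each of spanner_b, screwdriver_b, lap_b, brush_b from where it was at the start of the episode below 0.03 m); the robot touches nothing.
It fails at once if the plate slams into the trap (turns faster than 8 rad/s near it) (angular speed of plate above 8 rad/s and horizontal distance between plate and trap below 0.05 m).
It fails at once if a bystander is pushed more than 30 mm (distance of any of spanner_b, screwdriver_b, lap_b, brush_b from where it was at the start of the episode above 0.03 m).
It also fails if it takes over 72 s, if anything falls off the work surface, if the arm or the gripper's body presses on something with over 40 N, if the wrist force passes 120 N, or if a joint passes its speed limit or range.

## Working session

There is one attempt and no reset: what is moved stays moved. The work goes in short steps, Python scripts to look and compute and a shell command to move; the robot and the scene stay as the last step left them, time stands still between calls to the robot, and variables do not carry over. Pictures are saved under pics/ and viewed, at most 10 in all, crops included, and the job is handed in when it is done.

```bash
ls; mkdir -p pics; python3 - <<'E'
from bench import ctrl, cam
import cv2
for n in("side","top"):
    im=cam.camera(n); cv2.imwrite(f"pics/{n}0.png",im)
    p=cam.camera_params(n); print(n,p)
o=ctrl.get_obs(); print(o)
E
```

```text
bench.py
jog.py
pics
side {'fovy': 57.32453737224153, 'cx': 322.5351767671009, 'cy': 202.69483691682976, 'view': array([[-0.99829768,  0.05825368,  0.00287284,  0.56987952],
       [-0.02821837, -0.52551461,  0.85031648, -0.07064888],
       [ 0.05104378,  0.8487879 ,  0.52626384, -0.93279623],
       [ 0.        ,  0.        ,  0.        ,  1.        ]])}
top {'fovy': 45.544646885795764, 'cx': 322.06809655191944, 'cy': 190.36054011616355, 'view': array([[ 0.00123192, -0.99997203,  0.00737736,  0.00544679],
       [ 0.99201015,  0.00215271,  0.12613974, -0.58925849],
       [-0.1261521 ,  0.00716302,  0.99198505, -1.09525309],
       [ 0.        ,  0.        ,  0.        ,  1.        ]])}
{'time_s': 0.1, 'q': array([ 1.06467182e+00,  1.81469108e-01,  1.60788899e+00, -2.10273963e-05,
        1.35379696e+00, -2.06320053e-01]), 'dq': array([ 0.00058824, -0.00131158, -0.00385325,  0.00027962, -0.00033597,
        0.00128295]), 'joint_efforts': array([-3.06350894e-04, -4.45870435e+01, -3.52242100e+01, -3.27579291e-04,
        3.98433418e-03,  3.22909375e-05]), 'eef_pos': array([0.16957604, 0.54891607, 0.23048211]), 'eef_rot': array([-2.62811458e-04,  1.49339164e-01,  9.88785722e-01, -7.35736011e-04]), 'wrist_force': array([0.62419231, 0.45855029, 0.44340078]), 'torque': array([-0.00038811, -0.02937112, -0.01489446]), 'grasp_force': 0.0, 'opening': 0.9956898258615643}
```

View pics/side0.png

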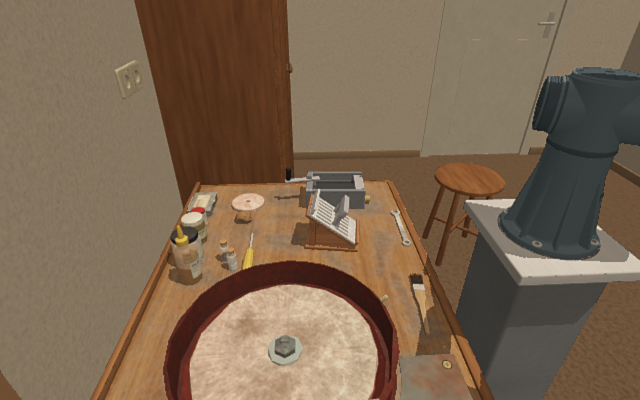

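View pics/top0.png

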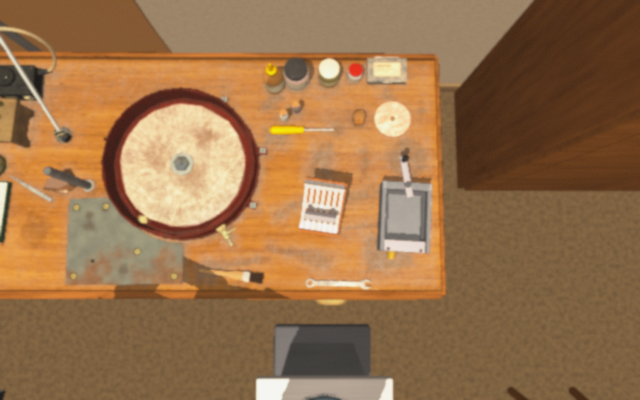

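The side view shows the trap at about (337,188), the plate on the rack at (332,220) and the knob at (289,174). In the top view the trap is at (405,215), the plate at (323,207) and the knob at (405,155). I need enlarged crops to pick points accurately.

```bash
python3 - <<'E'
import cv2,numpy as np
t=cv2.imread("pics/top0.png")[140:265,290:440]; s=cv2.imread("pics/side0.png")[160:260,275:375]
def g(im,x0,y0,k):
    im=cv2.resize(im,None,fx=k,fy=k,interpolation=cv2.INTER_CUBIC)
    for i in range(0,im.shape[1],10*k):
        cv2.line(im,(i,0),(i,5),(0,255,255),1)
        if i%(20*k)==0: cv2.putText(im,str(x0+i//k),(i,15),0,.35,(0,255,255))
    for i in range(0,im.shape[0],10*k):
        cv2.line(im,(0,i),(5,i),(0,255,255),1)
        if i%(20*k)==0: cv2.putText(im,str(y0+i//k),(6,i+4),0,.35,(0,255,255))
    return im
cv2.imwrite("pics/tc.png",g(t,290,140,5)[:600]); cv2.imwrite("pics/sc.png",g(s,275,160,6))
E
```

```text
(no output)
```

View pics/tc.png

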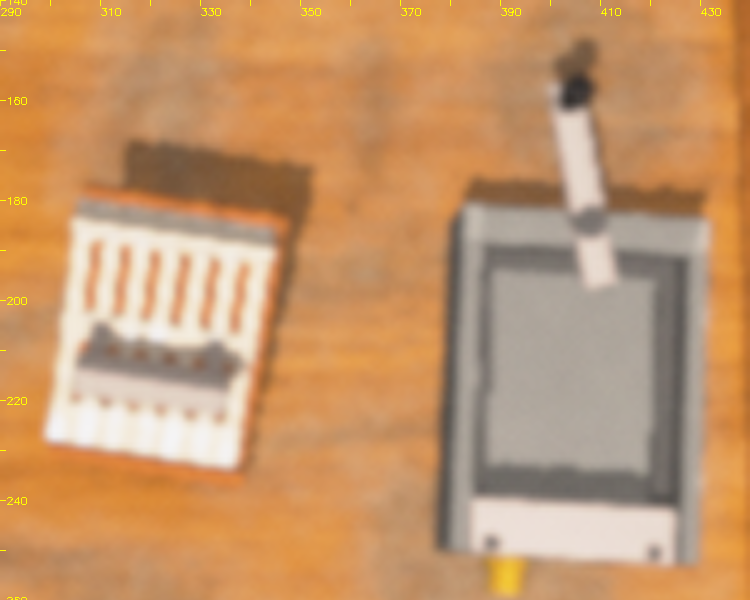

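View pics/sc.png

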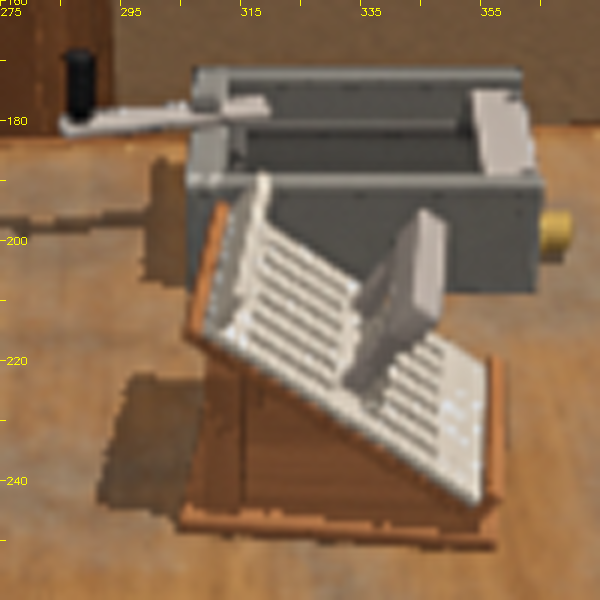

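```bash
cat > h.py <<'E'
import numpy as np
from scipy.optimize import least_squares
from scipy.spatial.transform import Rotation as R
from bench import ctrl, cam
P={n:cam.camera_params(n) for n in("side","top")}
def proj(n,X):
    p=P[n]; X=np.atleast_2d(X); c=X@p["view"][:3,:3].T+p["view"][:3,3]
    f=200/np.tan(np.radians(p["fovy"])/2)
    return np.c_[p["cx"]+f*c[:,0]/-c[:,2], p["cy"]-f*c[:,1]/-c[:,2]]
T=lambda a:np.array(a)/5+[290,140]
S=lambda a:np.array(a)/6+[275,160]
E
cat > fit.py <<'E'
from h import *
trap=[("top",T((465,203)),(85,58,59)),("top",T((710,220)),(85,-58,59)),("top",T((697,563)),(-77,-58,59)),
("top",T((474,497)),(-51,48,52)),("top",T((678,508)),(-51,-48,52)),
("side",S((190,176)),(85,58,59)),("side",S((543,180)),(-77,58,59)),("side",S((536,292)),(-77,58,0)),("side",S((195,70)),(85,-58,59)),("side",S((521,70)),(-77,-58,59)),("side",S((470,92)),(-51,-48,52))]
plate=[("top",T((78,200)),(64,45,0)),("top",T((282,230)),(64,-45,0)),("top",T((75,213)),(64,45,24)),("top",T((276,245)),(64,-45,24)),
("top",T((45,440)),(-64,45,5)),("top",T((237,468)),(-64,-45,5)),("side",S((263,175)),(61,-45,24)),("side",S((478,502)),(-64,45,2)),
("side",S((445,223)),(-7,-35,56)),("side",S((437,322)),(-7,35,56)),("side",S((413,315)),(7,35,56)),("top",T((72,390)),(-7,35,56)),("top",T((225,415)),(-7,-35,56))]
def res(v,L,tilt):
    r=R.from_euler("ZY",[v[3],-tilt]); 
    return np.array([proj(n,r.apply(np.array(m)/1e3)+v[:3])[0]-u for n,u,m in L]).ravel()
for L,t,x0 in((trap,0,(.5,-.2,0,0)),(plate,np.radians(35),(.5,0,.06,0))):
    s=least_squares(res,x0,args=(L,t),loss="soft_l1"); print(s.x.round(4)); print(res(s.x,L,t).reshape(-1,2).round(1).tolist())
def tri(u,v):
    return least_squares(lambda X:np.r_[proj("top",X)[0]-u,proj("side",X)[0]-v],(.5,-.2,.1)).x
print("knob", tri(T((575,88)),S((80,56))))
E
python3 fit.py
```

```text
[ 0.5209 -0.1885 -0.0006 -0.0578]
[[-0.2, 0.3], [0.3, -0.1], [0.8, 1.0], [-0.6, 0.1], [-0.1, 0.4], [-1.2, 1.1], [0.1, 0.6], [-0.1, 0.3], [-0.5, -0.7], [-0.2, -0.6], [-0.3, -0.6]]
[ 0.5489  0.0065  0.0588 -0.151 ]
[[0.5, -0.9], [-1.0, -0.9], [-0.1, 1.2], [-0.2, 1.0], [0.8, -0.3], [-0.2, -0.1], [-0.2, 0.1], [-1.2, 0.5], [-0.0, 0.3], [0.3, -0.1], [-0.7, -2.2], [-0.3, 1.0], [0.2, 0.8]]
knob [ 0.65552067 -0.1808625   0.10056087]
```

```bash
cat >> h.py <<'E'
TR=np.array([.5209,-.1885,0]); TY=-.0578
RT=R.from_euler("z",TY); PIV=TR+RT.apply([.078,0,0])
def state():
    o=ctrl.get_obs(); q=o["eef_rot"]; return o, o["eef_pos"], R.from_quat(q,scalar_first=True)
def down(yawy):  # tool pointing down, tool y at world angle yawy
    y=np.array([np.cos(yawy),np.sin(yawy),0]); z=np.array([0,0,-1.]); return R.from_matrix(np.c_[np.cross(y,z),y,z])
def rel(p,r,base=None):
    o,p0,r0=state()
    if base: p0,r0=base
    return np.r_[r0.inv().apply(np.array(p)-p0),(r0.inv()*r).as_rotvec()].round(4).tolist()
E
python3 - <<'E'
from h import *
print(rel((.6555,-.181,.2),down(-1.36)))
E
```

```text
[-0.6798, -0.5538, 0.0311, -0.0009, 0.0019, 2.631]
```

```bash
python3 jog.py '[[-0.05,-0.04,0,0,0,0.19,0.4],[-0.1,-0.08,0,0,0,0.38,0.4],[-0.15,-0.12,0,0,0,0.57,0.4],[-0.19,-0.16,0,0,0,0.75,0.4],[-0.24,-0.2,0,0,0,0.94,0.4],[-0.29,-0.24,0,0,0,1.13,0.4],[-0.34,-0.28,0,0,0,1.32,0.4],[-0.39,-0.32,0,0,0,1.5,0.4],[-0.44,-0.36,0,0,0,1.69,0.4],[-0.49,-0.4,0,0,0,1.88,0.4]]'; python3 - <<'E'
from h import *
print(rel((.6555,-.181,.15),down(-1.36)))
E
python3 jog.py '[[-0.02,0.05,0,0,0,0.19,0.4],[-0.04,0.1,0.01,0,0,0.38,0.4],[-0.06,0.15,0.03,0,0,0.56,0.4],[-0.08,0.2,0.06,0,0,0.749,0.4],[-0.091,0.2348,0.081,0,0,0.749,0.4],[-0.091,0.2348,0.081,0,0,0.749,0.4]]'; python3 - <<'E'
from h import *
import cv2
t=cam.camera("top")[120:240,350:450]; s=cam.camera("side")[120:220,260:370]
cv2.imwrite("pics/k1.png",np.hstack([cv2.resize(t,(400,480),interpolation=2),cv2.resize(s,(400,480),interpolation=2)]))
print(rel((.6555,-.181,.074),down(-1.36)))
E
```

```text
time_s: 2.1
eef_pos: [0.6551, -0.1799, 0.1462]
eef_rot: [-0.001, 0.994, 0.107, -0.002]
wrist_force: [-0.6, 0.2, 0.4]
opening: 0.401
grasp_force: 0.0
[-0.0007, 0.0032, 0.0754, -0.0015, 0.0014, 0.0067]
```

View pics/k1.png

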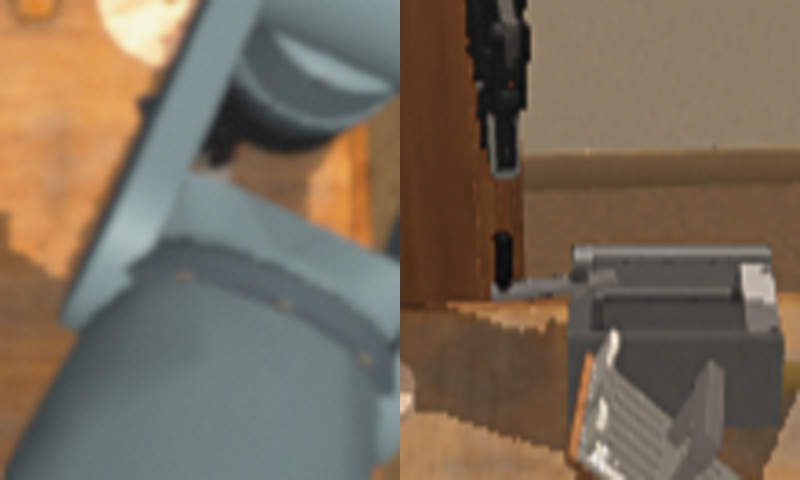

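The side crop shows the fingertips at (505,175), directly above the knob at (503,235), so the knob position holds. Next I lower the fingers around it.

```bash
python3 jog.py '[[0,0.001,0.03,0,0,0,0.4],[0,0.002,0.06,0,0,0,0.4],[0,0.002,0.073,0,0,0,0.4],[0,0.002,0.073,0,0,0,0.4]]'; python3 - <<'E'
from h import *
o,p,r=state(); d=(p-PIV)[:2]; a0=np.arctan2(d[1],d[0]); print(a0-TY,np.hypot(*d))
for c in(.4,.6,.8,1,1.15,1.3,1.45,1.6,1.65):
    a=c+TY; print(c,rel(np.r_[PIV[:2]+.058*np.array([np.cos(a),np.sin(a)]),p[2]],down(a+np.pi/2-np.pi)))
E
```

```text
time_s: 2.7
eef_pos: [0.6563, -0.1791, 0.0774]
eef_rot: [-0.0, 0.994, 0.109, -0.0]
wrist_force: [0.0, -0.3, 0.4]
opening: 0.4
grasp_force: 0.0
0.2945179212897234 0.05917387382781584
0.4 [-0.0016, -0.0061, 0.0, -0.0006, 0.0006, -0.1235]
0.6 [-0.0042, -0.0174, 0.0, -0.0007, 0.0005, -0.3235]
0.8 [-0.0089, -0.0279, 0.0, -0.0007, 0.0005, -0.5235]
1 [-0.0157, -0.0373, 0.0, -0.0008, 0.0004, -0.7235]
1.15 [-0.0219, -0.0434, 0.0, -0.0008, 0.0003, -0.8735]
1.3 [-0.029, -0.0485, 0.0, -0.0008, 0.0003, -1.0235]
1.45 [-0.0367, -0.0524, 0.0001, -0.0009, 0.0002, -1.1735]
1.6 [-0.045, -0.0552, 0.0001, -0.0009, 0.0002, -1.3235]
1.65 [-0.0478, -0.0558, 0.0001, -0.0009, 0.0001, -1.3735]
```

```bash
python3 jog.py '[[-0.0016,-0.0061,0,0,0,-0.12,0.4],[-0.003,-0.012,0,0,0,-0.22,0.4],[-0.0042,-0.0174,0,0,0,-0.32,0.4],[-0.0065,-0.023,0,0,0,-0.42,0.4],[-0.0089,-0.0279,0,0,0,-0.52,0.4],[-0.0157,-0.0373,0,0,0,-0.72,0.4],[-0.0219,-0.0434,0,0,0,-0.87,0.4],[-0.029,-0.0485,0,0,0,-1.02,0.4],[-0.0367,-0.0524,0,0,0,-1.17,0.4],[-0.045,-0.0552,0,0,0,-1.32,0.4]]'; python3 - <<'E'
from h import *
a=1.62+TY
print(rel(np.r_[PIV[:2]+.058*np.array([np.cos(a),np.sin(a)]),.077],down(a-np.pi/2)),state()[0]['q'])
E
```

```text
time_s: 3.95
eef_pos: [0.6024, -0.1359, 0.08]
eef_rot: [0.002, 0.717, 0.697, 0.001]
wrist_force: [1.2, 0.6, 0.3]
opening: 0.399
grasp_force: 0.8
[0.0008, -0.0032, 0.003, 0.0047, 0.0013, -0.0189] [-4.14084368e-01  4.38694929e-01  1.60680804e+00  6.57946736e-04
  1.09129088e+00 -3.86918751e-01]
```

```bash
cat >> h.py <<'E'
PL=np.array([.5489,.0065,.0588]); RP=R.from_euler("ZY",[-.151,-np.radians(35)])
F=R.from_matrix(np.array([[0,1,0],[1,0,0],[0,0,-1.]]))  # plate -> tool axes
def grasp(pl,rp,back=0): # TCP pose holding the plate's bar
    return pl+rp.apply([0,0,.046-.019+back]), rp*F
E
python3 jog.py '[[0,0.004,-0.03,0,0,0,0.4],[0,0.004,-0.08,0,0,0,0.5],[0,0.004,-0.12,0,0,0,0.5],[0,0.004,-0.13,0,0,0,0.5]]'; python3 - <<'E'
from h import *
p,r=grasp(PL,RP,.07); print(p,rel(p,r)); p,r=grasp(PL,RP,.0); print(p,rel(p,r))
E
```

```text
time_s: 4.45
eef_pos: [0.6072, -0.1367, 0.2132]
eef_rot: [0.004, 0.718, 0.696, 0.002]
wrist_force: [0.5, -0.8, -0.4]
opening: 0.499
grasp_force: 0.0
[0.49389617 0.01486928 0.13825775] [0.1481, -0.1188, 0.0734, -0.6013, -0.0334, 0.1156]
[0.53358966 0.00882959 0.08091711] [0.1435, -0.0795, 0.1311, -0.6013, -0.0334, 0.1156]
```

```bash
python3 jog.py '[[0.04,-0.04,0,-0.15,-0.01,0.03,0.5],[0.08,-0.08,0,-0.3,-0.02,0.06,0.5],[0.12,-0.11,0.01,-0.45,-0.03,0.09,0.5],[0.148,-0.12,0.03,-0.6,-0.033,0.115,0.5],[0.148,-0.119,0.05,-0.6013,-0.0334,0.1156,0.5],[0.148,-0.119,0.07,-0.6013,-0.0334,0.1156,0.5],[0.148,-0.119,0.0734,-0.6013,-0.0334,0.1156,0.5],[0.148,-0.119,0.0734,-0.6013,-0.0334,0.1156,0.5]]'; python3 - <<'E'
from h import *
import cv2
t=cam.camera("top")[130:260,290:440]; s=cam.camera("side")[130:260,275:375]
cv2.imwrite("pics/k2.png",np.hstack([cv2.resize(t,(450,390),interpolation=2),cv2.resize(s,(300,390),interpolation=2)]))
p,r=grasp(PL,RP,0); print(rel(p,r))
E
```

```text
time_s: 5.45
eef_pos: [0.4909, 0.0158, 0.1342]
eef_rot: [0.224, 0.725, 0.622, 0.194]
wrist_force: [-0.4, 0.1, -0.0]
opening: 0.5
grasp_force: 0.0
[-0.0004, 0.0045, 0.0687, -0.0076, -0.0014, -0.0018]
```

View pics/k2.png

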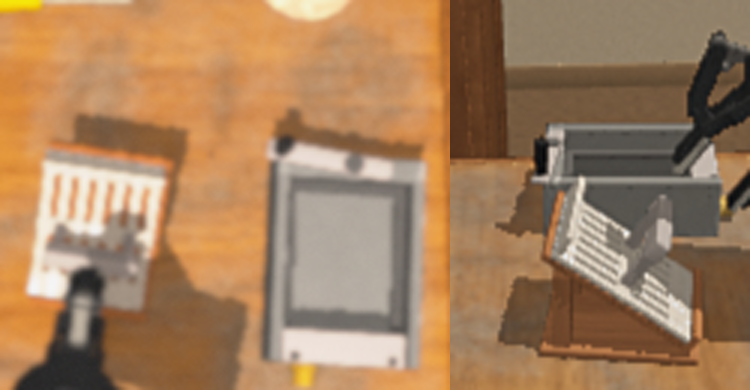

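```bash
python3 - <<'E'
from h import *
o,p,r=state()
f=lambda X:[((proj("side",X)[0]-[275,130])*3+[450,0]).round(),((proj("top",X)[0]-[290,130])*3).round()]
for b in(0,-.008,-.019): print(b,f(p+r.apply([0,0,b])),[f(p+r.apply([0,s,b]))[0] for s in(-.021,.021)])
for m in((0,0,.056),(-.007,0,.056),(-.007,-.035,.056),(-.007,.035,.056),(.007,-.035,.056),(.007,.035,.056)): print(m,f(PL+RP.apply(m)))
E
```

```text
0 [array([700., 189.]), array([ 84., 299.])] [array([722., 204.]), array([678., 174.])]
-0.008 [array([707., 181.]), array([ 83., 305.])] [array([729., 196.]), array([684., 166.])]
-0.019 [array([716., 171.]), array([ 82., 314.])] [array([738., 186.]), array([693., 156.])]
(0, 0, 0.056) [array([664., 221.]), array([ 90., 266.])]
(-0.007, 0, 0.056) [array([671., 226.]), array([ 89., 274.])]
(-0.007, -0.035, 0.056) [array([672., 202.]), array([136., 282.])]
(-0.007, 0.035, 0.056) [array([670., 251.]), array([ 42., 267.])]
(0.007, -0.035, 0.056) [array([658., 193.]), array([138., 265.])]
(0.007, 0.035, 0.056) [array([654., 241.]), array([ 44., 251.])]
```

The catch now lies along the far wall (top crop (285,145) to (415,165)). The fingers at (680,160)/(735,205) straddle the line to the bar, matching the projection. Advance and grip.

```bash
python3 jog.py '[[0,0.003,0.02,-0.004,0,0,0.5],[0,0.003,0.04,-0.004,0,0,0.5],[0,0.003,0.055,-0.004,0,0,0.5],[0,0.003,0.066,-0.004,0,0,0.5],[0,0.003,0.066,-0.004,0,0,0.5],[0,0.003,0.066,-0.004,0,0,0.0],[0,0.003,0.066,-0.004,0,0,0.0],[0,0.003,0.066,-0.004,0,0,0.0],[0,0.003,0.066,-0.004,0,0,0.0]]'; python3 - <<'E'
from h import *
o,p,r=state(); print(o['wrist_force'],o['torque'],o['opening'],o['grasp_force'])
d=RP.inv().apply(p-PL); print("tcp in plate",d,(RP.inv()*r*F.inv()).as_rotvec())
E
```

```text
time_s: 6.68
eef_pos: [0.532, 0.0094, 0.0834]
eef_rot: [0.228, 0.724, 0.621, 0.197]
wrist_force: [0.3, -0.3, 7.5]
opening: 0.15
grasp_force: 62.2
[ 0.31212808 -0.29495219  7.54816073] [-0.06293114 -0.41802304  0.11241427] 0.14977834992052416 62.2172212600708
tcp in plate [2.13330550e-05 3.56689113e-04 2.99598923e-02] [ 1.11036876e-03  8.66026310e-05 -1.49222077e-03]
```

```bash
cat >> h.py <<'E'
def edge(xe,ze,th,OFF=(0,0.0004,.030),y=0): # TCP pose for the plain edge at trap (xe,y,ze) mm, tilt th deg
    rp=R.from_euler("ZY",[TY,-np.radians(th)])
    pl=TR+RT.apply(np.array([xe,y,ze])/1e3)+rp.apply([.064,0,0])
    return pl+rp.apply(np.array(OFF)), rp*F
E
python3 jog.py '[[0,0,-0.01,0,0,0,0],[0,0,-0.025,0,0,0,0],[0,0,-0.045,0,0,0,0],[0,-0.02,-0.07,0,0,0,0],[0,-0.02,-0.1,0,0,0,0],[0,-0.02,-0.12,0,0,0,0],[0,-0.02,-0.12,0,0,0,0]]'; python3 - <<'E'
from h import *
o,p,r=state(); print(o['opening'],o['torque'])
print(rel(*edge(-46,100,25)))
E
```

```text
time_s: 7.55
eef_pos: [0.4454, 0.0228, 0.1684]
eef_rot: [0.226, 0.724, 0.622, 0.195]
wrist_force: [0.4, -0.7, -4.0]
opening: 0.15
grasp_force: 61.0
0.1501968715530931 [0.07305246 0.70162304 0.01504862]
[-0.1972, 0.0791, 0.0715, 0.1696, 0.0447, -0.0822]
```

```bash
python3 jog.py '[[-0.03,0,0,0,0,0,0],[-0.06,0,0,0,0,0,0],[-0.09,0.01,0.01,0.05,0.01,-0.02,0],[-0.12,0.03,0.03,0.1,0.02,-0.04,0],[-0.15,0.05,0.05,0.14,0.03,-0.06,0],[-0.18,0.07,0.065,0.1696,0.0447,-0.0822,0],[-0.1972,0.0791,0.0715,0.1696,0.0447,-0.0822,0],[-0.1972,0.0791,0.0715,0.1696,0.0447,-0.0822,0],[-0.1972,0.0791,0.0715,0.1696,0.0447,-0.0822,0]]'; python3 - <<'E'
from h import *
import cv2
t=cam.camera("top")[150:260,360:450]; s=cam.camera("side")[130:220,275:375]
cv2.imwrite("pics/k3.png",np.hstack([cv2.resize(t,(360,440),interpolation=2),cv2.resize(s,(440,440),interpolation=2)]))
o,p,r=state(); rp=r*F.inv(); pl=p-rp.apply([0,.0004,.030])
print(rp.as_euler("ZYX"),pl, RT.inv().apply(pl+rp.apply([-.064,0,0])-TR))
for m in((64,45,24),(64,-45,24),(64,45,0),(64,-45,0),(-64,45,5),(-64,-45,5),(-64,45,0),(-7,35,56),(-7,-35,56),(58,45,24)):
    X=pl+rp.apply(np.array(m)/1e3); print(m,((proj("top",X)[0]-[360,150])*4).round(),((proj("side",X)[0]-[275,130])*[4.4,440/90]+[360,0]).round())
E
```

```text
time_s: 8.68
eef_pos: [0.5199, -0.1871, 0.1523]
eef_rot: [0.155, 0.71, 0.67, 0.148]
wrist_force: [0.5, 0.7, -3.1]
opening: 0.149
grasp_force: 60.9
[-0.05797101 -0.43475892  0.00146175] [ 0.53288985 -0.18819623  0.12603837] [-0.04609391  0.00100582  0.09908209]
(64, 45, 24) [142. 140.] [534.  91.]
(64, -45, 24) [314. 150.] [536.  27.]
(64, 45, 0) [136. 127.] [517. 129.]
(64, -45, 0) [304. 137.] [521.  63.]
(-64, 45, 5) [113. 351.] [714. 213.]
(-64, -45, 5) [276. 361.] [703. 143.]
(-64, 45, 0) [112. 348.] [710. 220.]
(-7, 35, 56) [155. 290.] [667.  85.]
(-7, -35, 56) [290. 298.] [661.  36.]
(58, 45, 24) [141. 151.] [543.  95.]
```

View pics/k3.png

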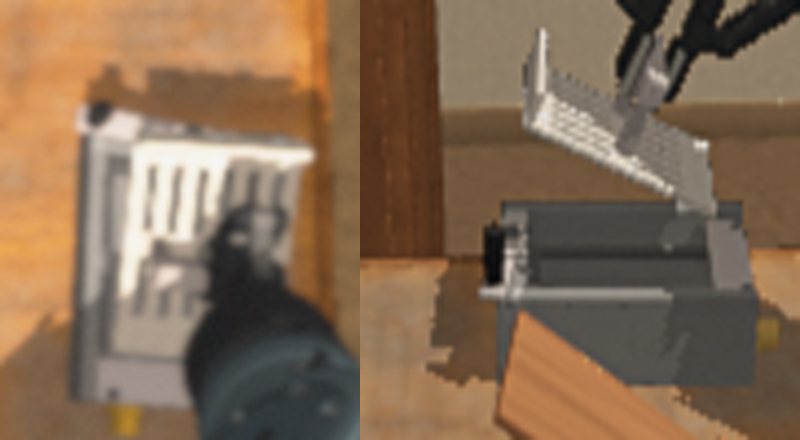

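The plate hangs level and square above the trap. In the top crop its flange ends are at (136,140)/(312,152) and its plain edge at (110,352), within about 1 mm of prediction relative to the trap. Descend in front of the lip.

```bash
python3 - <<'E'
from h import *
print(rel(*edge(-43,70,25,y=-.7)),rel(*edge(-43,38.5,25,y=-.7)))
E
```

```text
[-0.0017, -0.0095, 0.0276, -0.0016, -0.0014, -0.0002] [-0.0017, -0.0228, 0.0561, -0.0016, -0.0014, -0.0002]
```

```bash
python3 jog.py '[[-0.0017,-0.003,0.01,0,0,0,0],[-0.0017,-0.0095,0.0276,0,0,0,0],[-0.0017,-0.014,0.037,0,0,0,0],[-0.0017,-0.0185,0.047,0,0,0,0],[-0.0017,-0.0228,0.0561,0,0,0,0],[-0.0017,-0.0228,0.0561,0,0,0,0],[-0.0017,-0.0228,0.0561,0,0,0,0]]'; python3 - <<'E'
from h import *
def chk():
    o,p,r=state(); rp=r*F.inv(); pl=p-rp.apply([0,.0004,.030]); print(RT.inv().apply(pl+rp.apply([-.064,0,0])-TR)*1e3,np.degrees((RT.inv()*rp).as_euler("ZYX")),o['wrist_force'],o['torque'])
chk()
for a in((-50,38.0,25),(-56,36.5,24),(-57,36.5,20),(-59,36.5,16),(-62,36,12)): print(a,rel(*edge(*a,y=-.7)))
E
```

```text
time_s: 9.65
eef_pos: [0.5243, -0.1905, 0.0941]
eef_rot: [0.158, 0.71, 0.67, 0.149]
wrist_force: [0.1, 0.4, -3.9]
opening: 0.153
grasp_force: 60.8
[-41.81837275  -2.15341376  39.83375323] [-2.03456403e-02 -2.50239190e+01 -6.35184452e-03] [ 0.1026323   0.36022101 -3.90981451] [0.017571   0.54982443 0.0292434 ]
(-50, 38.0, 25) [0.0015, -0.0082, -0.0018, 0.0004, 0.0003, -0.0003]
(-56, 36.5, 24) [0.0015, -0.0137, -0.0018, 0.0179, 0.0003, -0.0003]
(-57, 36.5, 20) [0.0015, -0.0128, 0.0023, 0.0877, 0.0002, -0.0003]
(-59, 36.5, 16) [0.0015, -0.0131, 0.0062, 0.1575, 0.0002, -0.0003]
(-62, 36, 12) [0.0015, -0.0148, 0.0101, 0.2273, 0.0002, -0.0004]
```

```bash
python3 jog.py '[[0.0008,-0.004,-0.001,0,0,0,0],[0.0008,-0.0075,-0.002,0,0,0,0],[0.0008,-0.010,-0.002,0.01,0,0,0],[0.0008,-0.0130,-0.002,0.0179,0,0,0],[0.0008,-0.0130,-0.002,0.0179,0,0,0]]'; python3 - <<'E'
from h import *
import time
o,p,r=state(); rp=r*F.inv(); pl=p-rp.apply([0,.0004,.030]); print(RT.inv().apply(pl+rp.apply([-.064,0,0])-TR)*1e3,np.degrees((RT.inv()*rp).as_euler("ZYX")),o['wrist_force'],o['torque'])
E
```

```text
time_s: 10.28
eef_pos: [0.5116, -0.1889, 0.0901]
eef_rot: [0.151, 0.711, 0.671, 0.143]
wrist_force: [3.1, -0.6, -7.2]
opening: 0.153
grasp_force: 60.3
[-55.53694058  -1.29754055  36.7145687 ] [-1.74292049e-02 -2.39816693e+01 -9.24683995e-03] [ 3.12541561 -0.56415085 -7.23238555] [-0.06410742 -0.07122665 -0.02652878]
```

Slight lip contact (about 3 N downward), so I flatten the tilt while pivoting about the edge and keep sliding in.

```bash
python3 - <<'E'
from h import *
for a in((-55.5,36,21),(-56,36,17),(-58,36,14),(-61,36,11)): print(a,rel(*edge(*a,y=-.7)))
E
```

```text
(-55.5, 36, 21) [0.0006, 0.0012, 0.004, 0.052, 0.0003, -0.0003]
(-56, 36, 17) [0.0006, 0.0025, 0.0085, 0.1219, 0.0003, -0.0003]
(-58, 36, 14) [0.0006, 0.0017, 0.0112, 0.1742, 0.0003, -0.0003]
(-61, 36, 11) [0.0006, -0.0002, 0.0136, 0.2266, 0.0003, -0.0003]
```

```bash
python3 jog.py '[[0.0006,0.0012,0.004,0.052,0,0,0],[0.0006,0.0025,0.0085,0.122,0,0,0],[0.0006,0.0017,0.0112,0.174,0,0,0],[0.0006,0.0008,0.0124,0.2,0,0,0],[0.0006,-0.0002,0.0136,0.2266,0,0,0],[0.0006,-0.0002,0.0136,0.2266,0,0,0],[0.0006,-0.0002,0.0136,0.2266,0,0,0]]'; python3 - <<'E'
from h import *
import cv2
o,p,r=state(); rp=r*F.inv(); pl=p-rp.apply([0,.0004,.030]); print(RT.inv().apply(pl+rp.apply([-.064,0,0])-TR)*1e3,np.degrees((RT.inv()*rp).as_euler("ZYX")),o['wrist_force'],o['torque'])
for a in((-62.5,35.8,10),(-63,35,7),(-63.5,34.5,4),(-63.5,34,1.5),(-63.5,34,0)): print(a,rel(*edge(*a,y=-.7)))
t=cam.camera("top")[150:260,360:450]; s=cam.camera("side")[130:220,275:375]
cv2.imwrite("pics/k4.png",np.hstack([cv2.resize(t,(360,440),interpolation=2),cv2.resize(s,(440,440),interpolation=2)]))
E
```

```text
time_s: 11.15
eef_pos: [0.5166, -0.1883, 0.0774]
eef_rot: [0.069, 0.724, 0.683, 0.066]
wrist_force: [0.3, 1.0, -3.2]
opening: 0.151
grasp_force: 60.8
[-61.45192946  -0.4093269   35.77991822] [ -0.02554415 -10.98615162   0.02890336] [ 0.31954493  1.01378252 -3.16210664] [0.00500474 0.24543674 0.01583178]
(-62.5, 35.8, 10) [-0.0003, -0.0005, 0.0009, 0.0172, -0.0004, -0.0004]
(-63, 35, 7) [-0.0003, 0.0003, 0.005, 0.0696, -0.0004, -0.0004]
(-63.5, 34.5, 4) [-0.0003, 0.0009, 0.0089, 0.1219, -0.0004, -0.0004]
(-63.5, 34, 1.5) [-0.0003, 0.0017, 0.0123, 0.1656, -0.0005, -0.0004]
(-63.5, 34, 0) [-0.0003, 0.0022, 0.0141, 0.1917, -0.0005, -0.0004]
```

View pics/k4.png

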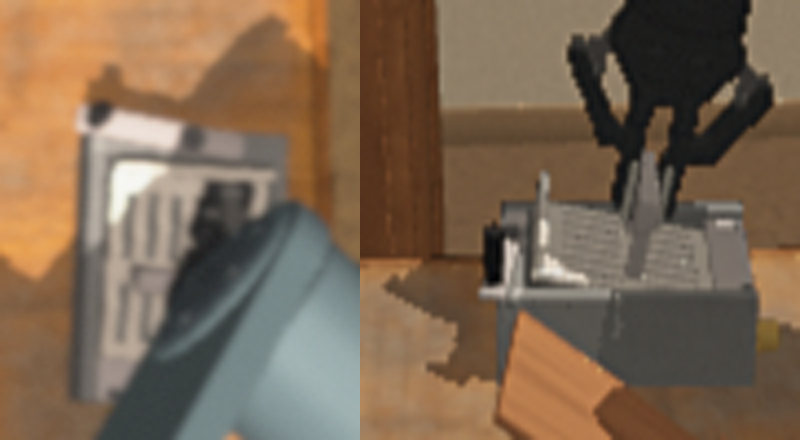

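The plain edge is under the lip, the plate is within the walls in the top crop (110–278 px), and there is no contact force. Lower slowly while watching the force.

```bash
python3 jog.py '[[-0.0003,-0.0003,0.0015,0.02,0,0,0],[-0.0003,0,0.003,0.045,0,0,0],[-0.0003,0.0003,0.005,0.07,0,0,0],[-0.0003,0.0006,0.007,0.095,0,0,0],[-0.0003,0.0009,0.0089,0.122,0,0,0],[-0.0003,0.0009,0.0089,0.122,0,0,0]]'; python3 - <<'E'
from h import *
o,p,r=state(); rp=r*F.inv(); pl=p-rp.apply([0,.0004,.030]); print(RT.inv().apply(pl+rp.apply([-.064,0,0])-TR)*1e3,np.degrees((RT.inv()*rp).as_euler("ZYX")),o['wrist_force'],o['torque'])
for a in((-63.5,34.2,2),(-63.5,34,1),(-63.5,34,0)): print(a,rel(*edge(*a,y=-.7)))
E
```

```text
time_s: 12.0
eef_pos: [0.5198, -0.1888, 0.0688]
eef_rot: [0.025, 0.727, 0.686, 0.024]
wrist_force: [0.2, -0.1, -4.5]
opening: 0.154
grasp_force: 60.8
[-62.86035986  -0.80624421  34.43383164] [ 0.00953926 -3.96519398  0.01356047] [ 0.20724824 -0.0687036  -4.4735552 ] [-0.03650258  0.09285388 -0.0005364 ]
(-63.5, 34.2, 2) [0.0001, 0.0003, 0.0024, 0.0343, -0.0002, 0.0002]
(-63.5, 34, 1) [0.0001, 0.0008, 0.0037, 0.0518, -0.0002, 0.0002]
(-63.5, 34, 0) [0.0001, 0.0013, 0.0049, 0.0692, -0.0002, 0.0002]
```

```bash
python3 jog.py '[[0,0.0003,0.0012,0.017,0,0,0],[0,0.0003,0.0024,0.034,0,0,0],[0,0.0008,0.0037,0.052,0,0,0],[0,0.0013,0.0049,0.0692,0,0,0],[0,0.0013,0.0049,0.0692,0,0,0],[0,0.0013,0.0049,0.0692,0,0,0]]'; python3 - <<'E'
from h import *
o,p,r=state(); rp=r*F.inv(); pl=p-rp.apply([0,.0004,.030]); print(RT.inv().apply(pl+rp.apply([-.064,0,0])-TR)*1e3,np.degrees((RT.inv()*rp).as_euler("ZYX")),o['wrist_force'],o['torque'])
E
```

```text
time_s: 12.75
eef_pos: [0.521, -0.1889, 0.0641]
eef_rot: [0.0, 0.727, 0.686, 0.0]
wrist_force: [-0.2, -0.4, -4.3]
opening: 0.151
grasp_force: 60.8
[-63.88624402  -0.78363031  34.11476416] [-0.00976953 -0.02648363  0.01456317] [-0.15905367 -0.4049147  -4.32145206] [-0.0233537   0.04107748 -0.03364789]
```

```bash
for i in 1 2 3; do python3 jog.py '[[0,0,0.0005,0,0,0,0],[0,0,0.0007,0,0,0,0],[0,0,0.0007,0,0,0,0]]' | grep -E "eef_pos|wrist"; done
```

```text
eef_pos: [0.521, -0.189, 0.0635]
wrist_force: [-0.2, -1.1, -3.5]
eef_pos: [0.521, -0.1889, 0.0628]
wrist_force: [-0.6, -0.1, -3.3]
eef_pos: [0.5211, -0.189, 0.0622]
wrist_force: [0.3, -0.1, -2.7]
```

```bash
for i in 1 2 3; do python3 jog.py '[[0,0,0.0004,0,0,0,0],[0,0,0.0006,0,0,0,0],[0,0,0.0006,0,0,0,0]]' | grep -E "eef_pos|wrist"; done; python3 -c "
from h import *
print(state()[0]['torque'])"
```

```text
eef_pos: [0.5211, -0.1891, 0.0621]
wrist_force: [-2.5, 0.6, 4.6]
eef_pos: [0.5211, -0.1891, 0.062]
wrist_force: [-5.2, 2.2, 10.8]
eef_pos: [0.5212, -0.1891, 0.062]
wrist_force: [-8.0, 3.5, 14.3]
[ 0.64931477  1.33435981 -0.01564381]
```

Contact came at TCP z≈0.062. I look before releasing.

```bash
python3 - <<'E'
from h import *
import cv2
t=cam.camera("top")[170:260,370:440]; s=cam.camera("side")[160:215,300:375]
cv2.imwrite("pics/k5.png",np.hstack([cv2.resize(t,(342,440),interpolation=2),cv2.resize(s,(450,440),interpolation=2)]))
o,p,r=state(); rp=r*F.inv(); pl=p-rp.apply([0,.0004,.028])
print(RT.inv().apply(pl+rp.apply([-.064,0,0])-TR)*1e3)
for m in((64,45,24),(64,-45,24),(58,45,24),(58,-45,24),(-50,45,5),(-7,35,56),(-7,-35,56)):
    X=pl+rp.apply(np.array(m)/1e3); print(m,((proj("top",X)[0]-[370,170])*[342/70,440/90]).round(),((proj("side",X)[0]-[300,160])*[6,8]+[342,0]).round())
E
```

```text
[-63.68357552  -0.96782487  34.00352699]
(64, 45, 24) [90. 98.] [422. 224.]
(64, -45, 24) [278. 109.] [426. 103.]
(58, 45, 24) [ 89. 111.] [435. 224.]
(58, -45, 24) [277. 122.] [438. 103.]
(-50, 45, 5) [ 74. 338.] [670. 273.]
(-7, 35, 56) [115. 243.] [579. 128.]
(-7, -35, 56) [267. 252.] [573.  37.]
```

View pics/k5.png

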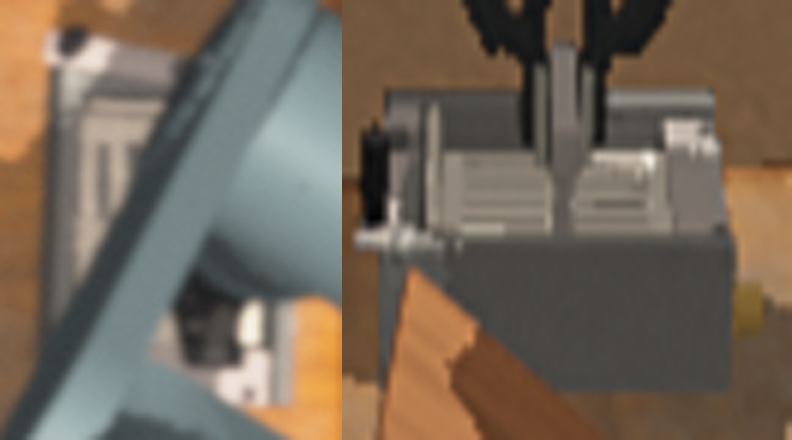

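The plate sits flat, with its flange top level with the wall top (side crop row ~103, as predicted for z=34). I ease the load and release.

```bash
python3 jog.py '[[0,0,-0.0006,0,0,0,0],[0,0,-0.0009,0,0,0,0.1],[0,0,-0.0009,0,0,0,0.35],[0,0,-0.0009,0,0,0,0.35],[0,0,-0.0009,0,0,0,0.35],[0,0,-0.02,0,0,0,0.35],[0,0,-0.06,0,0,0,0.35],[0,0,-0.1,0,0,0,0.35],[0,0,-0.13,0,0,0,0.4],[0,0,-0.13,0,0,0,0.4]]'; python3 - <<'E'
from h import *
import cv2
a=1.47+TY; k=PIV[:2]+.058*np.array([np.cos(a),np.sin(a)]); print(k,rel(np.r_[k,.15],down(a-np.pi/2)))
E
```

```text
time_s: 16.35
eef_pos: [0.5229, -0.1901, 0.1947]
eef_rot: [0.004, 0.727, 0.686, 0.001]
wrist_force: [0.9, -0.1, 0.9]
opening: 0.401
grasp_force: 0.0
[ 0.60792982 -0.13573379] [0.0594, 0.0814, 0.0451, 0.0073, 0.003, 0.1007]
```

```bash
python3 - <<'E'
from h import *
u=np.array([384.7,178.2]);v=np.array([305.5,176])
s=least_squares(lambda X:np.r_[proj("top",X)[0]-u,proj("side",X)[0]-v],(.6,-.13,.1)); X=s.x
d=X-PIV; a=np.arctan2(d[1],d[0]); print(X,s.fun,np.hypot(d[0],d[1]),a-TY)
E
python3 jog.py '[[0.02,0.03,0,0,0,0.03,0.4],[0.04,0.06,0,0,0,0.07,0.4],[0.0594,0.0814,0,0.007,0.003,0.1,0.4],[0.0594,0.0814,0.02,0.007,0.003,0.1,0.4],[0.0594,0.0814,0.045,0.007,0.003,0.1,0.4],[0.0594,0.0814,0.045,0.007,0.003,0.1,0.4]]'; python3 - <<'E'
from h import *
a=1.47+TY; k=PIV[:2]+.058*np.array([np.cos(a),np.sin(a)]); print(rel(np.r_[k,.077],down(a-np.pi/2)))
E
```

```text
[ 0.60848846 -0.13377728  0.10312245] [-0.01018118  0.10700168 -0.12388552 -0.0200861 ] 0.06002067183377048 1.4659575081564156
time_s: 17.1
eef_pos: [0.6027, -0.1338, 0.1416]
eef_rot: [-0.007, 0.761, 0.649, -0.003]
wrist_force: [0.4, 0.4, -0.5]
opening: 0.398
grasp_force: 0.0
[-0.0014, 0.0064, 0.0645, -0.0136, -0.0044, 0.0004]
```

```bash
python3 jog.py '[[0,0.003,0,-0.007,-0.002,0,0.4],[0,0.003,0,-0.007,-0.002,0,0.4],[0,0.003,0,-0.007,-0.002,0,0.4]]'; python3 - <<'E'
from h import *
a=1.466+TY; k=PIV[:2]+.058*np.array([np.cos(a),np.sin(a)]); print(rel(np.r_[k,.077],down(a-np.pi/2)))
E
```

```text
time_s: 17.48
eef_pos: [0.6091, -0.1352, 0.1464]
eef_rot: [0.001, 0.761, 0.649, 0.001]
wrist_force: [0.2, -0.0, 0.1]
opening: 0.4
grasp_force: 0.0
[-0.0007, -0.001, 0.0694, 0.002, -0.0005, 0.0044]
```

```bash
python3 jog.py '[[0,-0.001,0.03,0,0,0,0.4],[0,-0.001,0.06,0,0,0,0.4],[0,-0.001,0.0694,0,0,0,0.4],[0,-0.001,0.0694,0,0,0,0.4],[0,-0.001,0.0694,0,0,0,0.4]]'; python3 - <<'E'
from h import *
o,p,r=state(); print(o['grasp_force'])
for c in(1.3,1.1,.9,.7,.5,.3,.1,0,-.1,-.14):
    a=c+TY; print(c,rel(np.r_[PIV[:2]+.058*np.array([np.cos(a),np.sin(a)]),p[2]],down(a+np.pi/2-np.pi)))
E
```

```text
time_s: 18.1
eef_pos: [0.6087, -0.1351, 0.0775]
eef_rot: [0.001, 0.761, 0.649, 0.001]
wrist_force: [1.2, 1.0, 0.3]
opening: 0.4
grasp_force: 0.0
0.0
1.3 [-0.0016, 0.0091, 0.0, 0.0028, -0.0005, 0.1705]
1.1 [-0.0047, 0.0203, 0.0001, 0.0027, -0.0008, 0.3705]
0.9 [-0.0099, 0.0306, 0.0001, 0.0026, -0.001, 0.5705]
0.7 [-0.0171, 0.0397, 0.0001, 0.0026, -0.0013, 0.7705]
0.5 [-0.026, 0.0471, 0.0001, 0.0024, -0.0016, 0.9705]
0.3 [-0.0362, 0.0527, 0.0001, 0.0023, -0.0019, 1.1705]
0.1 [-0.0472, 0.0561, 0.0001, 0.0022, -0.0021, 1.3705]
0 [-0.053, 0.057, 0.0001, 0.0021, -0.0023, 1.4705]
-0.1 [-0.0587, 0.0573, 0.0001, 0.002, -0.0024, 1.5705]
-0.14 [-0.0611, 0.0572, 0.0001, 0.002, -0.0024, 1.6105]
```

```bash
python3 jog.py '[[-0.0016,0.0091,0,0,0,0.17,0.4],[-0.003,0.0147,0,0,0,0.27,0.4],[-0.0047,0.0203,0,0,0,0.37,0.4],[-0.0099,0.0306,0,0,0,0.55,0.4],[-0.0171,0.0397,0,0,0,0.73,0.4],[-0.026,0.0471,0,0,0,0.91,0.4],[-0.0362,0.0527,0,0,0,1.09,0.4],[-0.0472,0.0561,0,0,0,1.27,0.4],[-0.053,0.057,0,0,0,1.42,0.4],[-0.053,0.057,0,0,0,1.47,0.4]]'; python3 jog.py '[[-0.001,-0.003,0,0,0,0.05,0.4],[-0.001,-0.006,0,0,0,0.1,0.4],[-0.001,-0.006,0,0,0,0.1,0.4]]'; python3 - <<'E'
from h import *
a=-.12+TY
print(rel(np.r_[PIV[:2]+.058*np.array([np.cos(a),np.sin(a)]),.0775],down(a-np.pi/2)))
E
```

```text
time_s: 19.35
eef_pos: [0.6564, -0.1969, 0.0775]
eef_rot: [0.0, 1.0, -0.03, 0.001]
wrist_force: [-0.1, -0.0, 0.4]
opening: 0.402
grasp_force: 0.0
time_s: 19.73
eef_pos: [0.6558, -0.1901, 0.0774]
eef_rot: [-0.0, 0.997, -0.078, 0.001]
wrist_force: [0.3, -0.4, 0.8]
opening: 0.398
grasp_force: 0.0
[0.0021, 0.013, -0.0001, -0.0003, -0.0025, 0.0213]
```

I had the sign of that last correction wrong and moved slightly back; now push on.

```bash
python3 jog.py '[[0.001,0.005,0,0,0,0.01,0.4],[0.002,0.009,0,0,0,0.02,0.4],[0.002,0.013,0,0,0,0.02,0.4],[0.002,0.013,0,0,0,0.02,0.4]]';  python3 jog.py '[[0,-0.004,0,0,0,0,0.4],[0,-0.004,-0.04,0,0,0,0.4],[0,-0.004,-0.09,0,0,0,0.4],[0,-0.004,-0.15,0,0,0,0.4],[0.05,0.02,-0.18,0,0,0,0.4],[0.1,0.06,-0.18,0,0,0,0.4],[0.15,0.1,-0.18,0,0,0,0.4],[0.19,0.13,-0.18,0,0,0,0.4]]'
```

```text
time_s: 20.23
eef_pos: [0.6548, -0.2037, 0.0759]
eef_rot: [-0.0, 0.996, -0.089, 0.0]
wrist_force: [-1.1, 0.3, -0.4]
opening: 0.402
grasp_force: 0.0
time_s: 21.22
eef_pos: [0.8162, -0.3622, 0.256]
eef_rot: [-0.0, 0.996, -0.089, 0.0]
wrist_force: [0.9, -1.1, 0.7]
opening: 0.401
grasp_force: 0.0
```

```bash
python3 jog.py '[[-0.05,-0.06,-0.04,0,0,0,0.4],[-0.1,-0.12,-0.08,0,0,0,0.4],[-0.15,-0.18,-0.1,0,0,0,0.4],[-0.2,-0.24,-0.1,0,0,0,0.4],[-0.25,-0.3,-0.1,0,0,0,0.4],[-0.3,-0.36,-0.1,0,0,0,0.4],[-0.34,-0.42,-0.1,0,0,0,0.4],[-0.36,-0.48,-0.1,0,0,0,0.4],[-0.36,-0.5,-0.1,0,0,0,0.4],[-0.36,-0.5,-0.1,0,0,0,0.4]]'; python3 - <<'E'
from h import *
import cv2
t=cam.camera("top"); s=cam.camera("side")
cv2.imwrite("pics/k6.png",np.hstack([cv2.resize(t[140:260,360:440],(400,600),interpolation=2),cv2.resize(s[155:215,280:375],(400,600),interpolation=2)]))
cv2.imwrite("pics/top_end.png",t)
f=lambda X:[((proj("top",X)[0]-[360,140])*5).round(),((proj("side",X)[0]-[280,155])*[400/95,10]+[400,0]).round()]
for c in(0,.15,.3): 
    r=R.from_euler("z",c+TY); print(c,f(PIV+r.apply([.058,0,.1025])),f(PIV+r.apply([-.03,0,.0665])))
for m in((64,45,58),(64,-45,58),(58,45,58)): print(m,f(TR+RT.apply(np.array(m)/1e3)))
a=cv2.imread("pics/top0.png").astype(int);print("diff cols/rows of other things:",[int((abs(a-t)[y0:y1,x0:x1].max(2)>60).sum()) for x0,x1,y0,y1 in((300,375,275,295),(265,338,122,137),(370,415,98,140),(205,268,265,285))])
E
```

```text
time_s: 22.48
eef_pos: [0.5516, 0.1852, 0.3567]
eef_rot: [-0.0, 0.996, -0.088, 0.0]
wrist_force: [0.9, 0.4, 0.2]
opening: 0.399
grasp_force: 0.0
0 [array([260.,  87.]), array([432., 111.])] [array([238., 289.]), array([566., 227.])]
0.15 [array([241.,  87.]), array([432., 125.])] [array([248., 288.]), array([565., 220.])]
0.3 [array([222.,  90.]), array([434., 139.])] [array([257., 287.]), array([564., 213.])]
(64, 45, 58) [array([140., 251.]), array([541., 332.])]
(64, -45, 58) [array([332., 262.]), array([543., 181.])]
(58, 45, 58) [array([139., 264.]), array([550., 332.])]
diff cols/rows of other things: [1127, 524, 0, 508]
```

View pics/k6.png

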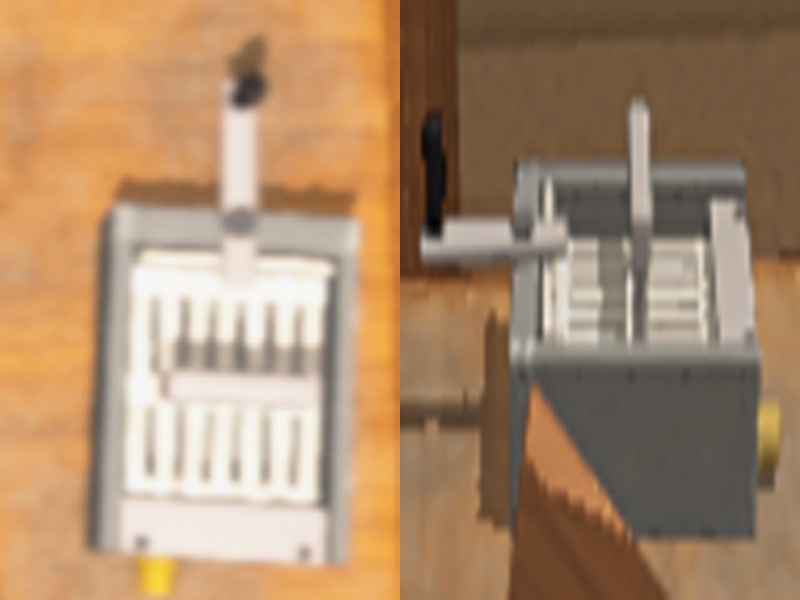

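The catch is closed at about 0.1 rad (knob (248,88), wing tip (240,283)). The plate lies flat and square, with its plain edge under the lip and the flange at row ~262 as predicted. Handing in.

```bash
python3 -c "
from bench import ctrl, cam
print(ctrl.hand_in())"
```

```text
the job is handed in; nothing more can be done
None
```

The job is handed in at about 22 s on the robot's clock, with no verdict returned: in the last pictures the plate lies flat with its plain edge under the lip and the catch is closed to about 0.1 rad; I did not check the tools' final positions reliably, but no move was aimed near them.

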